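# Squeeze the air out of the snack pot

## Task

Squeeze the stale air out of the open snack pot: take the flat-footed wooden tamper, set its foot squarely on the sprung metal plate inside the pot and press straight down until the plate bottoms out level, and hold it down for about a second. Then lift the tamper out, so that the plate comes back up, and stand it upright on the drawer's matting beside the pot or anywhere else that is free. Leave the round-headed masher standing where it is.

Things in the scene. Friction and masses are not known exactly. Their poses are not given: they have to be found in the camera images.
- tamper_mid (a point): The tamper: plain pale wood, 110 mm tall, about 0.1 kg, standing on the matting (level, its top 12 mm above the work surface). Flat round foot 50 mm across, 14 mm thick; above it a straight round handle 28 mm across. The point is on its axis, half-way up (55 mm above the foot's underside); z points up the handle. Grip the handle at this point or up to 30 mm higher, at any yaw.
- plate: The sprung metal plate, a disc 68 mm across, in the open white pot. Origin: centre of its flat top; z up. It rocks on its springs (0.8 N m per rad, up to 0.2 rad) if pushed off-centre. The pot is fixed on the matting, 84 mm across, 55 mm tall, mouth 72 mm across, its rim 10 mm above the plate at rest. The other white pot, alike but with its cap on, is not part of the job.
- follower (a joint): How far the sprung plate has been pushed down, in m: 0 at rest (up), 0.018 bottomed out on a hard stop. Needs 2.4 N to start moving and about 10 N at the bottom; it springs back up when let go.
- masher_mid (a point): A bystander: the masher, in the same wood and 106 mm tall, with an egg-shaped head 47 mm across at its foot, a thin neck and a small knob on top. Stands on the matting. The point is on its axis, 53 mm above its underside.
Not all that is in view belongs to the job. What is shaped like the part that bears tamper_mid but blue or orange is not meant.

How it is judged (in metres and radians):
On the way:
1. the tamper, upright and flat on the middle of the plate, holds the plate bottomed out and level (value of joint follower above 0.0155 m and angle between each of plate, tamper_mid's own z axis and vertical below 0.17 rad and horizontal distance between tamper_mid and plate below 0.018 m and z of tamper_mid in the frame of plate between 0.05 and 0.06 m), for 0.6 s.
At the end, for the whole second after the job is handed in: The plate is back up (within 3 mm of rest), the tamper stands upright (within 0.1 rad) on its foot on the drawer's matting, outside the pot, and the masher still stands within 30 mm of where it was (value of joint follower below 0.003 m and angle between tamper_mid's own z axis and vertical below 0.1 rad and height (world z) of tamper_mid between 0.063 and 0.0715 m and horizontal distance between tamper_mid and plate above 0.06 m and angle between masher_mid's own z axis and vertical below 0.17 rad and distance of masher_mid from where it was at the start of the episode below 0.03 m); the robot touches nothing.
It fails at once if the masher is knocked over or moved by more than 30 mm (distance of masher_mid from where it was at the start of the episode above 0.03 m or angle between masher_mid's own z axis and vertical above 0.5 rad).
It also fails if it takes over 51 s, if anything falls off the work surface, if the arm or the gripper's body presses on something with over 40 N, if the wrist force passes 120 N, or if a joint passes its speed limit or range.

## Robot

A 6-joint arm with a two-finger parallel gripper is mounted at the origin on the work surface. World frame = base frame: x ahead of the robot, y to its left, z up, the work surface at z = 0. Lengths are in mm, angles in rad, forces in N, time in s.
With the tool pointing down it reaches from about 300 to 825 mm from the base axis. Payload 5.4 kg.
Tool frame: the origin (TCP) lies at the very end of the fingers, on their centre line; the grasp point (between the pads) lies env.pinch_z behind it (env.pinch_z is the distance from the TCP to the grasp point, in mm); z points along the fingers, y is the direction in which the jaws open and shut (so a half turn about z gives the same grasp; the last joint's range is limited). The gripper opens to 92 mm and grips with 3 to 60 N. Pads are 20 mm wide; open, the fingers measure 128 mm over their backs; the gripper's body (75 mm by 189 mm) begins 69 mm behind the grasp point.
Start: joints at [-1.448, 0.158, 1.597, -0, 1.386, -0.21], TCP at [187.823, -543.441, 214.601] pointing down, gripper open.
Joint ranges: [-2.91, 2.91], [-0.94, 2.29], [0.18, 2.7], [-1.29, 4.43], [0.17, 2.64], [-3, 3]. Speed limits (rad/s): [2.57, 2.57, 3.14, 3.14, 3.14, 3.14].

## Interface

Orientations are given as a unit quaternion [x, y, z, w].
In Python, from cell import env gives the robot as it stands.
- The arm moves only by the tool move_arm, never from a script. Its argument "commands" is a list of rows, each a list of 7 numbers: the turn, a rotation vector about the world's x, y, z in degrees, then the shift along the world's x, y, z in mm, then the opening, from -1 (shut) to 1 (fully open). A call has 1 to 8 rows; each row shifts and turns the commanded pose from where the row before left it; what a row does not reach is not made up. A row lasts 1/8 s, in which the tool goes at most 62.5 mm and 10.7 degrees, less where a joint would pass 70% of its speed; a pose out of reach is approached as far as the arm can. A call is refused whole if a number of a shift passes 62.5 or a number of a turn 10.7, either way. A call with a gripper value outside its range is refused whole. The fingers move at their own pace and stop on an object; "force" is the grip in N (left out, the last holds). Time passes only in rows, so rows that do not move let the fingers close. It gives the time, the measured TCP pose, the force and the opening at its end, in the units of the state.
- env.read_state(): the state, without advancing time (a new reading comes with each control period).
- env.grab_frame(name): name is "side" or "top" or "wrist"; returns (picture, depth): 420x560x3 uint8, red, green, blue; 420x560 float32, mm along the optical axis (not along the pixel's ray), 0 where there is no reading.
- env.get_calibration(name): a dict with "fx", "fy", "cx", "cy" (pixels), "rvec" (rotation vector, rad) and "tvec" (3), from world to camera coordinates, as OpenCV has them. Camera axes: x right, y down, z forward; pixel columns grow to the right and rows downward; lengths in mm; the calibration is good to about 2 mm. A picture is of the moment at which its call begins: read the wrist's pose just before it. get_calibration takes no time and is no camera call; for the wrist camera it gives the pose at the moment of the call.
- env.sign_off(): hands the job in, once; it reports no verdict.
Trained networks look in the newest picture that a camera, given by its name, has taken for a name from the list of things; names that differ only in an ending like _2 or _b are one class to them, and where a whole thing is asked for, a point or a joint stands for the part that bears it (a point fixed in the world has none). Each returns a list of dicts, best first, with "conf" (0 to 1); they miss things now and then, are a little off and sometimes report something else, mostly with a low value. They report only what shows in the picture. A call takes as long as a camera call. They do not tell look-alikes from the thing itself.
- env.cut_out(camera, label): "pixels" (420x560 bool, what is visible of it) and "extent" ([left, top, width, height] in pixels, round what is visible of it).
The state is a dict: "time_s": time; "joint_positions": joint angles; "dq": joint speeds; "tau": joint torques, N m; "eef_pos": TCP position; "tcp_rot": TCP orientation; "ft_force": force on the tool from outside, world axes, zero at the start; "ft_torque": the same for the moment, N m; "finger_gap": finger opening in mm.
Only numpy, scipy, OpenCV 4.12 (cv2) and the standard library are available. Lean on these libraries where they do the work, as an engineer would, in place of code of your own. Each camera call takes 0.05 s, during which the arm holds its last target.

## Working session

There is one attempt and no reset: what is moved stays moved. The work goes in short steps, Python scripts to look and compute and a tool call to move; the robot and the scene stay as the last step left them, time stands still between calls to the robot, and variables do not carry over. Pictures are saved under pics/ and viewed, and the job is handed in when it is done.

Besides the shell and the picture viewer there is one more tool, called in YAML: its name, and indented under it one key for each argument. move_arm: Moves the arm, as the interface text tells. Its arguments: {"type":"object","properties":{"commands":{"type":"array"},"force":{"type":"number"}},"required":["commands"]}

```bash
mkdir -p pics; ls; cat > h.py <<'E'
from cell import env
import numpy as np, cv2
def snap(n,f):
    im,d=env.grab_frame(n); cv2.imwrite('pics/'+f,im[:,:,::-1].copy()); return im,d
def pts(n,d,mask):
    c=env.get_calibration(n); R=cv2.Rodrigues(np.array(c['rvec'],float))[0]; t=np.array(c['tvec'],float)
    v,u=np.nonzero(mask&(d>0)); z=d[v,u]
    P=np.c_[(u-c['cx'])/c['fx']*z,(v-c['cy'])/c['fy']*z,z]
    return (P-t)@R
E
python3 - <<'E'
from h import *
print(env.pinch_z); s=env.read_state(); print(s['time_s'],s['eef_pos'],s['tcp_rot'],s['ft_force'],s['finger_gap'])
for n in ('top','side'):
    im,d=snap(n,n+'0.png')
    for l in ('tamper_mid','plate','masher_mid'):
        for r in env.cut_out(n,l):
            m=np.array(r['pixels']); P=pts(n,d,m)
            if len(P): print(n,l,round(r['conf'],2),r['extent'],np.median(P,0).round(),np.percentile(P,2,axis=0).round(),np.percentile(P,98,axis=0).round(),im[m].mean(0).round())
print(env.read_state()['time_s'])
E
```

```text
pics
18.700000000000003
0.0 [ 187.75806938 -542.82835394  213.65090748] [ 9.86185868e-01  1.65639887e-01  4.69649292e-05 -9.27376842e-04] [-0.10363371 -0.83942454 -0.78390445] 92.05783684611704
top tamper_mid 0.95 [334.3, 281.9, 25.3, 23.2] [ 270. -211.   21.] [ 244. -235.    6.] [ 289. -195.  112.] [ 26.  50. 118.]
top tamper_mid 0.76 [305.8, 205.1, 23.3, 19.3] [ 437. -142.   50.] [ 421. -168.   21.] [ 461. -127.  124.] [147. 116.  78.]
top tamper_mid 0.67 [383.1, 288.1, 30.5, 24.8] [ 252. -314.   39.] [ 228. -336.    8.] [ 270. -299.  112.] [155.  74.  31.]
top plate 0.56 [138.1, 106.3, 32.4, 31.2] [627. 198.  56.] [597. 169.  52.] [657. 228.  61.] [151. 149. 149.]
top masher_mid 0.55 [200.2, 173.0, 18.4, 18.1] [492.  82.  60.] [477.  66.  35.] [512. 101. 119.] [110.  85.  57.]
side tamper_mid 0.92 [270.5, 184.4, 21.9, 37.9] [ 444. -135.   61.] [ 426. -157.   17.] [ 465. -121.  123.] [123. 105.  69.]
side tamper_mid 0.8 [337.6, 166.5, 15.1, 39.4] [ 271. -203.   45.] [ 251. -286.   -2.] [ 293. -188.  112.] [ 61.  74. 112.]
side tamper_mid 0.69 [337.2, 138.0, 20.8, 35.6] [ 254. -312.   66.] [ 222. -387.   -2.] [ 276. -224.  110.] [138.  91.  60.]
side plate 0.89 [181.7, 312.8, 28.3, 28.1] [630. 201.  56.] [600. 170.  52.] [659. 229.  60.] [131. 134. 130.]
side masher_mid 0.63 [247.3, 262.3, 19.4, 34.1] [499.  97.  55.] [480.  14.  11.] [519. 111. 119.] [118. 100.  67.]
0.4
```

View pics/top0.png

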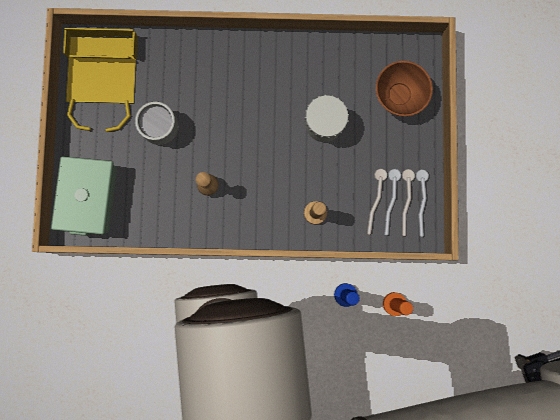

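View pics/side0.png

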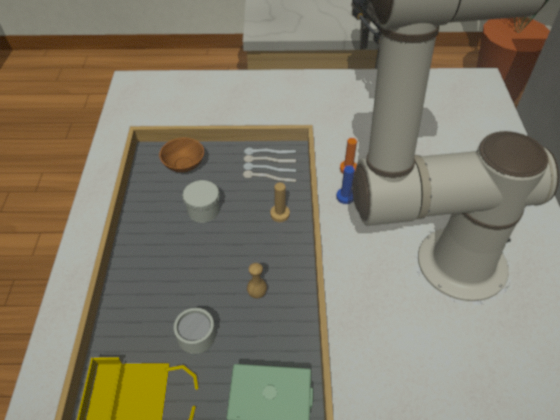

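```bash
python3 - <<'E'
from h import *
for n in ('top','side'):
    c=env.get_calibration(n); R=cv2.Rodrigues(np.array(c['rvec'],float))[0]; print(n,(-R.T@np.array(c['tvec'])).round(),c['fx'])
    im,d=env.grab_frame(n); P=pts(n,d,np.ones(d.shape,bool))
    for nm,x,y in (('tam',443,-142),('plate',629,199),('mash',496,87)):
        q=P[np.hypot(P[:,0]-x,P[:,1]-y)<45]
        for lo,hi in ((4,18),(18,32),(40,54),(54,63),(63,75),(75,105),(105,125)):
            k=q[(q[:,2]>lo)&(q[:,2]<=hi)]
            if len(k): print(n,nm,lo,hi,len(k),k.mean(0).round(1),k.min(0).round(),k.max(0).round())
E
```

```text
top [ 342.  -56. 1165.] 529.1990380519995
top tam 4 18 886 [ 442.2 -138.9   11.3] [ 398. -187.    5.] [486. -97.  18.]
top tam 18 32 215 [ 438.2 -142.6   25. ] [ 419. -173.   18.] [ 475. -112.   31.]
top tam 40 54 9 [ 436.4 -138.6   45.5] [ 430. -153.   41.] [ 445. -134.   50.]
top tam 54 63 4 [ 431.7 -141.3   56.8] [ 430. -146.   55.] [ 436. -136.   59.]
top tam 63 75 10 [ 434.4 -140.6   68.2] [ 429. -153.   63.] [ 447. -134.   75.]
top tam 75 105 21 [ 435.1 -139.3   90.7] [ 429. -152.   76.] [ 446. -134.  105.]
top tam 105 125 153 [ 442.  -146.8  120. ] [ 429. -161.  105.] [ 455. -134.  125.]
top plate 4 18 107 [614.7 177.   11.3] [585. 155.   5.] [665. 236.  17.]
top plate 18 32 67 [601.3 178.2  25.5] [585. 156.  18.] [654. 225.  32.]
top plate 40 54 220 [623.  195.1  50.6] [586. 157.  40.] [665. 236.  54.]
top plate 54 63 780 [627.5 198.7  57.2] [586. 157.  54.] [664. 238.  63.]
top plate 63 75 309 [626.5 198.1  66. ] [585. 157.  63.] [668. 239.  73.]
top mash 4 18 883 [492.7  84.7  11.3] [452.  42.   4.] [540. 131.  18.]
top mash 18 32 11 [490.6  86.4  28.5] [471.  64.  19.] [53
[... 1177 characters left out ...]
 [587. 163.  40.] [666. 244.  54.]
side plate 54 63 737 [629.9 201.8  57.1] [587. 159.  54.] [671. 243.  63.]
side plate 63 75 308 [628.4 202.3  65.8] [588. 160.  63.] [671. 244.  73.]
side mash 4 18 652 [493.7  94.7  10.9] [453.  43.   4.] [539. 131.  17.]
side mash 18 32 40 [497.7 106.1  26.5] [478.  91.  19.] [519. 112.  32.]
side mash 40 54 142 [498.5  98.2  46.9] [478.  76.  40.] [521. 113.  54.]
side mash 54 63 57 [499.   96.   58.4] [487.  81.  54.] [512. 106.  63.]
side mash 63 75 25 [498.7  95.2  69. ] [491.  87.  64.] [509. 101.  75.]
side mash 75 105 44 [498.5  95.9  87.6] [485.  89.  76.] [514. 102. 105.]
side mash 105 125 142 [499.3  91.8 113.4] [485.  73. 105.] [514. 106. 122.]
```

The tamper is the pale-wood one at about (443, -144) (top picture 316,212; side 280,200). The open pot's plate is at about (627, 199, 57) (top 157,122), and the masher is at about (497, 87). The blue and orange look-alikes stand outside the drawer. I'll move above the tamper first.

move_arm:
  commands:
    - [0, 0, 0, 28, 44, 0, 1]
    - [0, 0, 0, 28, 44, 0, 1]
    - [0, 0, 0, 28, 44, 0, 1]
    - [0, 0, 0, 28, 44, 0, 1]
    - [0, 0, 0, 28, 44, 0, 1]
    - [0, 0, 0, 28, 44, 0, 1]
    - [0, 0, 0, 28, 44, 0, 1]
    - [0, 0, 0, 28, 44, 0, 1]
  force: 50

```text
time_s: 1.5
eef_pos: [412.6, -190.0, 214.9]
tcp_rot: [0.986, 0.166, 0.0, 0.0]
ft_force: [0.8, -0.4, 0.9]
finger_gap: 91.9
```

```bash
python3 - <<'E'
from h import *
im,d=snap('wrist','w1.png'); s=env.read_state(); print(s['eef_pos'],s['tcp_rot'],s['joint_positions'])
P=pts('wrist',d,np.ones(d.shape,bool))
q=P[(np.hypot(P[:,0]-443,P[:,1]+144)<45)]
for lo,hi in ((18,32),(105,130)):
    k=q[(q[:,2]>lo)&(q[:,2]<=hi)]
    if len(k): print(len(k),k.mean(0).round(1),k.min(0).round(),k.max(0).round())
im,d=env.grab_frame('side');P=pts('side',d,np.ones(d.shape,bool))
k=P[(abs(P[:,0]-627)<70)&(abs(P[:,1]-199)<130)&(P[:,2]>75)]
print(len(k), k.min(0) if len(k) else 0,k.max(0) if len(k) else 0)
E
```

```text
[ 414.85848376 -185.06090238  214.81275581] [ 0.98582871  0.16774162  0.00155576 -0.00144159] [-0.68981755 -0.16638786  1.92037871  0.00431141  1.38775141  0.54311614]
846 [ 452.7 -146.4   27.4] [ 421. -167.   20.] [ 470. -117.   30.]
1076 [ 445.5 -142.9  122.4] [ 431. -156.  106.] [ 458. -129.  125.]
0 0 0
```

move_arm:
  commands:
    - [0, 0, 0, 15, 21, 0, 1]
    - [0, 0, 0, 14, 20, 0, 1]
    - [0, 0, 0, 0, 0, 0, 1]
    - [0, 0, 0, 0, 0, 0, 1]
    - [0, 0, 0, 0, 0, 0, 1]

```text
time_s: 2.22
eef_pos: [440.4, -151.3, 214.6]
tcp_rot: [0.986, 0.165, -0.0, 0.0]
ft_force: [0.3, 0.3, -0.6]
finger_gap: 91.8
```

```bash
python3 - <<'E'
from h import *
s=env.read_state(); print(s['eef_pos'])
im,d=snap('wrist','w2.png'); s=env.read_state(); print(s['eef_pos'],s['tcp_rot'])
P=pts('wrist',d,np.ones(d.shape,bool))
q=P[(np.hypot(P[:,0]-443,P[:,1]+144)<45)]
for lo,hi in ((20,32),(105,130)):
    k=q[(q[:,2]>lo)&(q[:,2]<=hi)]
    if len(k): print(len(k),k.mean(0).round(1),k.min(0).round(),k.max(0).round())
E
```

```text
[ 440.38678984 -151.340805    214.61559691]
[ 440.43823868 -151.27819048  214.62122562] [ 9.86295994e-01  1.64985431e-01 -6.22926753e-05  1.25501665e-04]
854 [ 450.8 -145.2   27.1] [ 422. -172.   20.] [ 467. -123.   32.]
1024 [ 444.3 -147.1  121.8] [ 429. -162.  105.] [ 456. -134.  126.]
```

View pics/w2.png

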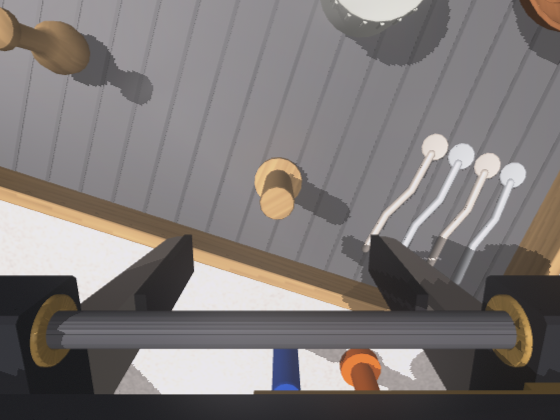

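move_arm:
  commands:
    - [0, 0, 0, 3, 5, -24, 1]
    - [0, 0, 0, 0, 0, -40, 1]
    - [0, 0, 0, 0, 0, -40, 1]
    - [0, 0, 0, 0, 0, -40, 1]
    - [0, 0, 0, 0, 0, 0, 1]
    - [0, 0, 0, 0, 0, 0, -1]
    - [0, 0, 0, 0, 0, 0, -1]
    - [0, 0, 0, 0, 0, 0, -1]
  force: 50

```text
time_s: 3.28
eef_pos: [444.8, -146.0, 72.0]
tcp_rot: [0.986, 0.166, 0.001, 0.001]
ft_force: [0.2, -0.5, -0.7]
finger_gap: 63.8
```

move_arm:
  commands:
    - [0, 0, 0, 0, 0, 0, -1]
    - [0, 0, 0, 0, 0, 0, -1]
    - [0, 0, 0, 0, 0, 0, -1]
    - [0, 0, 0, 0, 0, 0, -1]

```text
time_s: 3.78
eef_pos: [443.8, -145.4, 70.5]
tcp_rot: [0.986, 0.166, -0.0, -0.0]
ft_force: [0.5, -0.1, -2.4]
finger_gap: 27.6
```

```bash
python3 - <<'E'
from h import *
s=env.read_state(); print(s['time_s'],s['eef_pos'],s['finger_gap'],s['ft_force'])
snap('side','s3.png'); snap('wrist','w3.png')
a=cv2.imread('pics/s3.png')[120:280,200:400]; b=cv2.imread('pics/w3.png')
cv2.imwrite('pics/c3.png',np.hstack([cv2.resize(a,(400,320)),cv2.resize(b,(400,320))]))
E
```

```text
3.775 [ 443.77829038 -145.40022107   70.51549484] 27.577653736478133 [ 0.45009905 -0.12200279 -2.42180873]
```

View pics/c3.png

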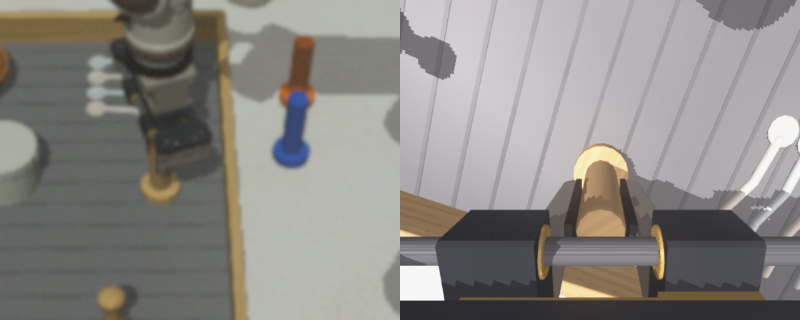

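The handle is gripped with a 27.6 mm gap. Next I'll lift and carry it over.

move_arm:
  commands:
    - [0, 0, 0, 0, 0, 10, -1]
    - [0, 0, 0, 0, 0, 30, -1]
    - [0, 0, 0, 0, 0, 40, -1]
    - [0, 0, 0, 0, 0, 40, -1]
    - [0, 0, 0, 0, 0, 20, -1]
    - [0, 0, 0, 20, 30, 0, -1]
    - [0, 0, 0, 30, 40, 0, -1]
    - [0, 0, 0, 30, 40, 0, -1]

```text
time_s: 4.88
eef_pos: [524.6, -34.4, 211.4]
tcp_rot: [0.986, 0.165, 0.0, 0.0]
ft_force: [-0.7, -0.9, -0.4]
finger_gap: 27.3
```

move_arm:
  commands:
    - [0, 0, 0, 30, 40, 0, -1]
    - [0, 0, 0, 30, 40, 0, -1]
    - [0, 0, 0, 20, 45, 0, -1]
    - [0, 0, 0, 14, 45, 0, -1]
    - [0, 0, 0, 10, 40, 0, -1]
    - [0, 0, 0, 0, 25, 0, -1]
    - [0, 0, 0, 0, 0, 0, -1]
    - [0, 0, 0, 0, 0, 0, -1]

```text
time_s: 5.88
eef_pos: [627.8, 198.8, 210.8]
tcp_rot: [0.986, 0.165, -0.0, 0.0]
ft_force: [-0.2, -0.7, -1.7]
finger_gap: 27.5
```

move_arm:
  commands:
    - [0, 0, 0, 0, 0, 0, -1]
    - [0, 0, 0, 0, 0, 0, -1]

```text
time_s: 6.12
eef_pos: [627.9, 198.7, 210.7]
tcp_rot: [0.986, 0.165, 0.0, 0.0]
ft_force: [-0.5, 0.2, -1.9]
finger_gap: 27.7
```

```bash
python3 - <<'E'
from h import *
s=env.read_state(); print(s['time_s'],s['eef_pos'],s['tcp_rot'],s['finger_gap'],s['ft_force'])
a,d=snap('side','s4.png'); w,dw=snap('wrist','w4.png')
a=a[230:400,100:312,::-1]; b=w[:,:,::-1]
cv2.imwrite('pics/c4.png',np.hstack([cv2.resize(a,(400,320)),cv2.resize(b,(400,320))]))
for n,D in (('side',d),('wrist',dw)):
    P=pts(n,D,np.ones(D.shape,bool)); q=P[(np.hypot(P[:,0]-627,P[:,1]-199)<60)]
    for lo,hi in ((50,61),(63,75),(135,150),(150,158),(158,180)):
        k=q[(q[:,2]>lo)&(q[:,2]<=hi)]
        if len(k): print(n,lo,len(k),k.mean(0).round(1),k.min(0).round(),k.max(0).round())
    if n=='wrist': 
        k=q[(q[:,2]>64)&(q[:,2]<70)]
        A=np.c_[2*k[:,:2],np.ones(len(k))]; print(np.linalg.lstsq(A,(k[:,:2]**2).sum(1),rcond=None)[0])
E
```

```text
6.125 [627.91560839 198.6588215  210.74376514] [9.86286615e-01 1.65041539e-01 1.01380654e-05 5.26906391e-05] 27.672595403684248 [-0.49990472  0.1897123  -1.90219427]
side 50 837 [629.  201.7  55.8] [588. 164.  50.] [671. 243.  61.]
side 63 246 [626.5 209.3  65.9] [588. 162.  63.] [671. 243.  72.]
side 135 1 [607.  209.4 149.3] [607. 209. 149.] [607. 209. 149.]
side 150 35 [620.3 216.8 154.7] [603. 194. 151.] [647. 224. 158.]
side 158 225 [623.5 213.6 165.4] [603. 195. 158.] [649. 225. 180.]
wrist 50 2285 [639.9 203.2  58.1] [601. 163.  50.] [669. 234.  61.]
wrist 63 1191 [643.  204.4  67.8] [596. 157.  63.] [669. 240.  70.]
wrist 150 62 [646.1 204.6 156.2] [633. 180. 154.] [651. 222. 158.]
wrist 158 2179 [637.1 201.6 167.7] [610. 174. 158.] [651. 223. 180.]
[ 6.27677736e+02  1.98713882e+02 -4.31974030e+05]
```

View pics/c4.png

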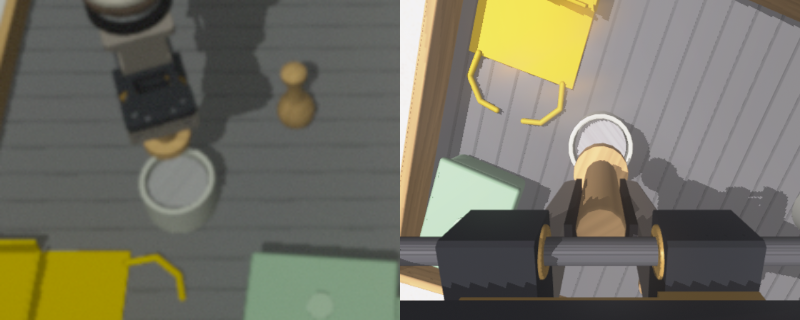

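Foot and pot mouth line up to about 2 mm. I'll descend to just above the plate and then press in small steps.

move_arm:
  commands:
    - [0, 0, 0, 1, 1, -30, -1]
    - [0, 0, 0, 0, 0, -30, -1]
    - [0, 0, 0, 0, 0, -20, -1]
    - [0, 0, 0, 0, 0, -10, -1]
    - [0, 0, 0, 0, 0, -5, -1]
    - [0, 0, 0, 0, 0, -3, -1]
    - [0, 0, 0, 0, 0, -3, -1]
    - [0, 0, 0, 0, 0, 0, -1]

```text
time_s: 7.22
eef_pos: [629.5, 200.6, 110.5]
tcp_rot: [0.986, 0.166, 0.001, 0.0]
ft_force: [-0.8, -0.2, 2.1]
finger_gap: 27.5
```

move_arm:
  commands:
    - [0, 0, 0, 0, 0, -3, -1]
    - [0, 0, 0, 0, 0, -3, -1]
    - [0, 0, 0, 0, 0, -3, -1]
    - [0, 0, 0, 0, 0, -2, -1]
    - [0, 0, 0, 0, 0, 0, -1]

```text
time_s: 7.85
eef_pos: [629.5, 200.6, 99.4]
tcp_rot: [0.986, 0.166, 0.001, 0.0]
ft_force: [-1.6, -0.4, 7.2]
finger_gap: 27.3
```

move_arm:
  commands:
    - [0, 0, 0, 0, 0, -1.5, -1]
    - [0, 0, 0, 0, 0, -1.5, -1]
    - [0, 0, 0, 0, 0, 0, -1]
    - [0, 0, 0, 0, 0, 0, -1]

```text
time_s: 8.35
eef_pos: [629.6, 200.7, 97.3]
tcp_rot: [0.986, 0.166, 0.001, 0.0]
ft_force: [-2.7, -0.4, 10.4]
finger_gap: 27.5
```

move_arm:
  commands:
    - [0, 0, 0, 0, 0, -1, -1]
    - [0, 0, 0, 0, 0, 0, -1]
    - [0, 0, 0, 0, 0, 0, -1]

```text
time_s: 8.72
eef_pos: [629.8, 200.7, 97.2]
tcp_rot: [0.986, 0.166, 0.001, 0.0]
ft_force: [-4.2, -0.8, 14.5]
finger_gap: 27.2
```

```bash
python3 - <<'E'
from h import *
s=env.read_state(); print(s['time_s'],s['eef_pos'],s['ft_force'],s['ft_torque'],s['finger_gap'])
a,d=snap('side','s5.png'); w,dw=snap('wrist','w5.png')
cv2.imwrite('pics/c5.png',np.hstack([cv2.resize(a[260:380,120:280,::-1],(400,300)),cv2.resize(w[:,:,::-1],(400,300))]))
P=pts('wrist',dw,np.ones(dw.shape,bool)); r=np.hypot(P[:,0]-628,P[:,1]-199.5)
k=P[(r<34)&(P[:,2]<46)&(P[:,2]>25)]; print(len(k),k.mean(0),k.min(0),k.max(0))
E
```

```text
8.725 [629.80760036 200.7193793   97.22388048] [-4.2427264  -0.78452938 14.51739673] [-0.18629364  1.03212872 -0.03815784] 27.215589907616597
1808 [641.65902885 202.50276548  40.37370766] [608.42932712 165.7201845   33.664005  ] [659.04461986 232.30588129  45.75538405]
```

View pics/c5.png

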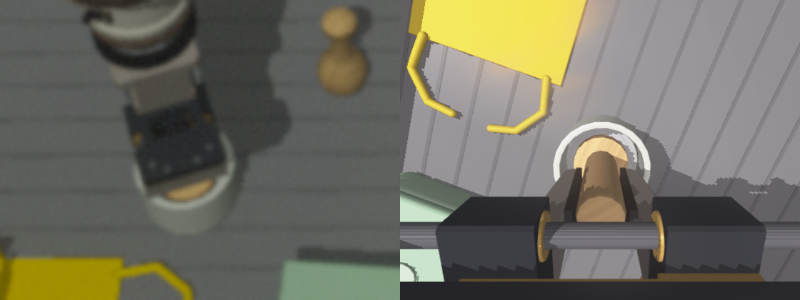

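```bash
python3 - <<'E'
from h import *
im,d=env.grab_frame('wrist')
P=pts('wrist',d,np.ones(d.shape,bool)); r=np.hypot(P[:,0]-628,P[:,1]-199.5)
k=P[(r<32)&(r>27.5)&(P[:,2]<46)&(P[:,2]>30)]; A=np.c_[k[:,:2]-[628,199.5],np.ones(len(k))]
print(len(k),np.linalg.lstsq(A,k[:,2],rcond=None)[0], k.min(0),k.max(0))
g=np.array(cv2.solve(A,k[:,2:].copy(),flags=cv2.DECOMP_SVD)[1]).ravel()
res=k[:,2]-A@g; k2=abs(res)<1.5; print(np.linalg.lstsq(A[k2],k[k2,2],rcond=None)[0],k2.sum())
E
```

```text
962 [ 9.38529241e-04 -2.39712680e-03  4.02480293e+01] [609.27689152 167.69321162  38.35932586] [659.16384384 231.4162864   42.4358639 ]
[ 1.49571932e-03 -2.54244961e-03  4.02459678e+01] 943
```

move_arm:
  commands:
    - [0, 0, 0, 0, 0, 0, -1]
    - [0, 0, 0, 0, 0, 0, -1]
    - [0, 0, 0, 0, 0, 0, -1]
    - [0, 0, 0, 0, 0, 0, -1]
    - [0, 0, 0, 0, 0, 0, -1]
    - [0, 0, 0, 0, 0, 0, -1]
    - [0, 0, 0, 0, 0, 0, -1]
    - [0, 0, 0, 0, 0, 0, -1]

```text
time_s: 9.88
eef_pos: [629.8, 200.7, 97.2]
tcp_rot: [0.986, 0.166, 0.001, 0.0]
ft_force: [-3.6, -0.8, 14.6]
finger_gap: 27.4
```

The plate has bottomed out: it sits at 40.2 by the wrist camera against 58.1 at rest, it is level within 0.003 rad, and I held it for over a second. Now I'll lift out and go back.

move_arm:
  commands:
    - [0, 0, 0, 0, 0, 4, -1]
    - [0, 0, 0, 0, 0, 8, -1]
    - [0, 0, 0, 0, 0, 10, -1]
    - [0, 0, 0, 0, 0, 25, -1]
    - [0, 0, 0, 0, 0, 30, -1]
    - [0, 0, 0, 0, 0, 30, -1]
    - [0, 0, 0, 0, 0, 8, -1]
    - [0, 0, 0, 0, -25, 0, -1]

```text
time_s: 10.88
eef_pos: [628.3, 176.6, 209.0]
tcp_rot: [0.986, 0.167, -0.0, -0.0]
ft_force: [0.5, -0.4, -0.1]
finger_gap: 27.4
```

move_arm:
  commands:
    - [0, 0, 0, -10, -40, 0, -1]
    - [0, 0, 0, -14, -45, 0, -1]
    - [0, 0, 0, -20, -45, 0, -1]
    - [0, 0, 0, -30, -40, 0, -1]
    - [0, 0, 0, -30, -40, 0, -1]
    - [0, 0, 0, -30, -40, 0, -1]
    - [0, 0, 0, -30, -40, 0, -1]
    - [0, 0, 0, -21, -31, 0, -1]

```text
time_s: 11.88
eef_pos: [441.7, -146.1, 207.9]
tcp_rot: [0.986, 0.165, -0.001, -0.001]
ft_force: [-0.1, -0.2, -1.4]
finger_gap: 27.3
```

move_arm:
  commands:
    - [0, 0, 0, 0, 0, 0, -1]
    - [0, 0, 0, 0, 0, 0, -1]
    - [0, 0, 0, 0, 0, 0, -1]

```text
time_s: 12.25
eef_pos: [444.1, -144.5, 209.1]
tcp_rot: [0.986, 0.166, -0.0, -0.0]
ft_force: [-0.2, -0.3, -1.9]
finger_gap: 26.9
```

```bash
python3 - <<'E'
from h import *
s=env.read_state(); print(s['time_s'],s['eef_pos'],s['ft_force'],s['finger_gap'])
a,d=snap('side','s6.png'); w,dw=snap('wrist','w6.png')
cv2.imwrite('pics/c6.png',np.hstack([cv2.resize(a[:,:,::-1],(400,300)),cv2.resize(w[:,:,::-1],(400,300))]))
P=pts('side',d,np.ones(d.shape,bool)); r=np.hypot(P[:,0]-628,P[:,1]-200); k=P[r<25]; print('plate z',np.median(k[:,2]))
for n,D in (('side',d),('wrist',dw)):
    P=pts(n,D,np.ones(D.shape,bool)); q=P[(np.hypot(P[:,0]-444,P[:,1]+146)<40)]
    for lo,hi in ((135,150),(150,160),(160,170),(170,190)):
        k=q[(q[:,2]>lo)&(q[:,2]<=hi)]
        if len(k): print(n,lo,len(k),k.mean(0).round(1),k.min(0).round(),k.max(0).round())
E
```

```text
12.25 [ 444.07287047 -144.46047548  209.07939237] [-0.22099528 -0.2666507  -1.85816851] 26.918698297091755
plate z 56.11195959802144
side 135 6 [ 435.9 -124.4  148.2] [ 423. -135.  146.] [ 447. -120.  150.]
side 150 56 [ 445.7 -124.9  155.4] [ 420. -159.  150.] [ 468. -117.  160.]
side 160 169 [ 444.2 -134.9  163.5] [ 420. -161.  160.] [ 468. -115.  170.]
side 170 71 [ 445.1 -132.9  180.9] [ 432. -147.  170.] [ 458. -126.  190.]
wrist 150 121 [ 462.1 -138.3  156.6] [ 441. -164.  152.] [ 467. -121.  160.]
wrist 160 1974 [ 453.1 -142.1  166. ] [ 425. -170.  160.] [ 467. -121.  168.]
wrist 170 369 [ 452.8 -142.2  180.7] [ 438. -158.  170.] [ 456. -132.  190.]
```

View pics/c6.png

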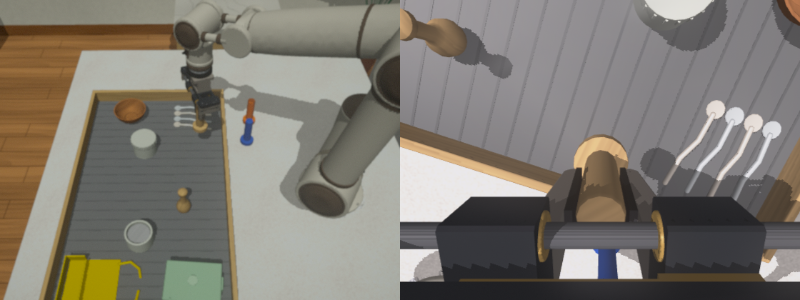

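The plate is back up and the tamper is still held upright over its old spot. I'll lower it now.

move_arm:
  commands:
    - [0, 0, 0, 0, 0, -40, -1]
    - [0, 0, 0, 0, 0, -40, -1]
    - [0, 0, 0, 0, 0, -35, -1]
    - [0, 0, 0, 0, 0, -15, -1]
    - [0, 0, 0, 0, 0, -5, -1]
    - [0, 0, 0, 0, 0, -2, -1]
    - [0, 0, 0, 0, 0, -1, -1]
    - [0, 0, 0, 0, 0, 0, -1]

```text
time_s: 13.35
eef_pos: [444.3, -145.8, 72.4]
tcp_rot: [0.986, 0.166, 0.001, 0.0]
ft_force: [0.4, -0.4, -1.0]
finger_gap: 27.2
```

move_arm:
  commands:
    - [0, 0, 0, 0, 0, -0.5, -1]
    - [0, 0, 0, 0, 0, 0, -1]

```text
time_s: 13.6
eef_pos: [443.9, -145.5, 71.2]
tcp_rot: [0.986, 0.166, 0.0, 0.0]
ft_force: [0.7, -0.3, -1.0]
finger_gap: 27.4
```

move_arm:
  commands:
    - [0, 0, 0, 0, 0, -0.5, -1]
    - [0, 0, 0, 0, 0, -0.5, -1]
    - [0, 0, 0, 0, 0, 0, -1]
    - [0, 0, 0, 0, 0, 0, -1]

```text
time_s: 14.1
eef_pos: [443.9, -145.5, 70.4]
tcp_rot: [0.986, 0.166, 0.0, 0.0]
ft_force: [-1.6, 1.2, 4.6]
finger_gap: 27.5
```

Contact at 4.6 N, so I'll release and retreat.

move_arm:
  commands:
    - [0, 0, 0, 0, 0, 0, 0]
    - [0, 0, 0, 0, 0, 0, 0.5]
    - [0, 0, 0, 0, 0, 0, 1]
    - [0, 0, 0, 0, 0, 0, 1]
    - [0, 0, 0, 0, 0, 0, 1]
    - [0, 0, 0, 0, 0, 0, 1]
    - [0, 0, 0, 0, 0, 0, 1]
    - [0, 0, 0, 0, 0, 10, 1]

```text
time_s: 15.1
eef_pos: [443.2, -145.0, 79.8]
tcp_rot: [0.986, 0.166, -0.001, -0.001]
ft_force: [-0.1, -0.4, 0.0]
finger_gap: 91.8
```

move_arm:
  commands:
    - [0, 0, 0, 0, 0, 30, 1]
    - [0, 0, 0, 0, 0, 40, 1]
    - [0, 0, 0, 0, 0, 50, 1]
    - [0, 0, 0, -20, -30, 20, 1]
    - [0, 0, 0, -20, -40, 0, 1]
    - [0, 0, 0, -20, -30, 0, 1]
    - [0, 0, 0, 0, 0, 0, 1]
    - [0, 0, 0, 0, 0, 0, 1]

```text
time_s: 16.1
eef_pos: [384.1, -245.0, 220.5]
tcp_rot: [0.986, 0.166, 0.0, 0.0]
ft_force: [-0.8, 0.4, 0.9]
finger_gap: 92.0
```

move_arm:
  commands:
    - [0, 0, 0, 0, 0, 0, 1]
    - [0, 0, 0, 0, 0, 0, 1]

```text
time_s: 16.35
eef_pos: [384.2, -244.7, 220.1]
tcp_rot: [0.986, 0.166, -0.0, -0.0]
ft_force: [-0.7, -0.1, 1.0]
finger_gap: 92.4
```

```bash
python3 - <<'E'
from h import *
s=env.read_state(); print(s['time_s'],s['eef_pos'],s['ft_force'],s['finger_gap'])
a,d=snap('side','s7.png')
P=pts('side',d,np.ones(d.shape,bool))
print('plate z',np.median(P[np.hypot(P[:,0]-628,P[:,1]-200)<25][:,2]))
for nm,x,y in (('tam',443,-142),('mash',496,87)):
  q=P[np.hypot(P[:,0]-x,P[:,1]-y)<40]
  for lo,hi in ((18,32),(40,54),(75,105),(105,126)):
    k=q[(q[:,2]>lo)&(q[:,2]<=hi)]
    if len(k): print(nm,lo,len(k),k.mean(0).round(1),k.min(0).round(),k.max(0).round())
E
```

```text
16.35 [ 384.21535104 -244.74050816  220.09609712] [-0.72432632 -0.13625229  0.99485248] 92.41084446359937
plate z 56.215601158728404
tam 18 160 [ 444.7 -134.9   24.4] [ 421. -161.   18.] [ 467. -117.   32.]
tam 40 40 [ 443.5 -134.    46.9] [ 431. -143.   40.] [ 457. -128.   54.]
tam 75 84 [ 444.5 -133.8   90.2] [ 432. -142.   75.] [ 457. -129.  105.]
tam 105 112 [ 444.  -139.1  117.5] [ 432. -157.  105.] [ 456. -128.  125.]
mash 18 36 [499.1 107.4  26.8] [480.  92.  19.] [522. 112.  32.]
mash 40 135 [499.1  98.   47.3] [478.  75.  40.] [519. 110.  54.]
mash 75 43 [498.7  95.2  86.4] [485.  88.  76.] [514. 103. 105.]
mash 105 144 [499.1  92.1 113.6] [485.  73. 106.] [514. 105. 121.]
```

View pics/s7.png

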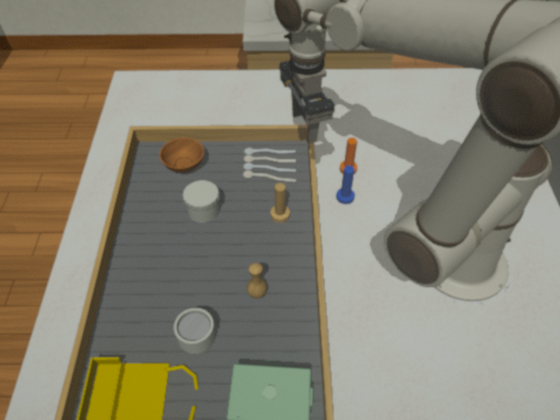

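The tamper stands upright at (280, 200) in the side picture, the masher at (257, 282) hasn't moved, the plate is up, and the arm is clear.

```bash
python3 -c "
from cell import env
print(env.sign_off())"
```

```text
the job is handed in; nothing more can be done
None
```

The job is done and handed in at about 16.4 s; no verdict was reported. I pressed the plate to its stop with the plain wooden tamper, held it down for over a second, and stood the tamper back on the matting where it came from.

- **During the press:** the wrist camera put the plate about 18 mm below rest and level within 0.003 rad. The last 1 mm step down raised the force to about 15 N without moving the tool, so the plate was on its stop. There was also a small sideways force of about 4 N, which I left alone.
- **At the end:**
  - The side camera showed the plate back up, at 56 mm against about 57 mm at the start.
  - The tamper was upright near (444, -145).
  - The masher had not moved by more than about 1 mm.
  - The gripper was open and touching nothing.
- **Disagreements:** none of the final checks failed. The side camera reads y about 2–3 mm higher than the other cameras, well inside the tolerances. One wrist picture, taken before the arm had settled, was a few mm off, so I measured again.

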